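Free the carving stand and build up a studded blank

TASK

Get the carving stand ready: hook the pick under the end of the split retaining ring, lift that end up out of its groove with the pick, and put the ring lying flat in the plywood parts tray; then take the dust cap off the stand and set it upright on the floor of the tray too. Build the block to be carved by pressing every studded wooden blank there is fully home, one on another, on the two studs of the stand, squarely in one column, and put the pick back standing in its holder. Leave the mallet and the gouges alone.

Things in the scene. Friction and masses are not known exactly. Their poses are not given: they have to be found in the camera images.
- stand: Fixed round grey carving stand, 176 mm across the foot, 156 mm across the flat top, 40 mm high. Origin: centre of the underside, z up. On the top, at x = +22 and -22 mm, two steel studs, 16 mm in diameter, 10 mm high, upper 5 mm tapered to 8 mm. Four dark keepers hold the ring (see groove). The rim is open on the -x side (towards the robot), where the pick goes in under the ring.
- seat (a point): Centre of the stand's flat top, midway between the two studs, 40 mm above the bench; axes as the stand's. The underside of the first blank rests here.
- groove (a point): Centre of the ring groove, 18 mm above the stand's top. Keepers at +35, -35, +125, -125 degrees from +x, 20 mm wide, 59 to 70 mm from the axis: a ledge at this height, a wall outside (63.5 mm radius, up to 30 mm above the top). Those at +35 and -35 have a lip 3 mm above the ring, in to 58.5 mm radius: lift the -x end first, the ring tilts and slips out from under the lips.
- ring: Split steel ring, 124 mm outer, 104 mm inner diameter, 5 mm thick, 70 g, rigid and loose. Origin at its centre, on the underside; z is its axis. Gap from 193 to 225 degrees counted anticlockwise from +x. At the start it lies in the groove, underside 18 mm above the stand's top, axes along the stand's within 2 degrees, around the cap's knob.
- ring_end (a point): Where to hook the pick: underside of the ring's bar at mid-width (57 mm from the ring's centre along its -x), 13 mm before one end. The bar is 10 mm wide and runs along the ring's y here; the end and the gap (32 mm) lie on the -y side.
- cap: Black dust cap, 180 g, loose on the stand's top over the studs: a drum 72 mm across, 18 mm high, open below, with two ears 16.5 mm high reaching 57 mm from the axis at +80 and -80 degrees, under the ring. On top a bar knob 44 mm long (x), 20 mm wide (y), from 18 to 42 mm above the underside. Origin: centre of the underside, z up.
- pick: Hooked pick, 150 mm tall, 120 g. Origin: bottom of the foot on the handle's axis; z up the handle, +x the way the prong points. Wooden handle 26 (x) by 18 mm (y), z 80 to 150 mm; 12 mm square shank; foot plate 18 mm square, x -12 to 6. Prong 8 mm wide, 4 mm thick (z 0 to 4), out to x = 34 mm, the last 4 mm turned up to z = 8. The ring's bar hangs on it between x = 6 and 30 mm.
- holder: Fixed wooden holder for the pick: an open-topped box 68 (x) by 38 (y) by 50 mm high, walls and floor 5 mm. Origin at the centre of its underside. The pick stands on its floor with its prong along the holder's +x, the pick's origin at x = -11 mm.
- tray: Fixed plywood parts tray, open, 180 (x) by 300 (y) by 22 mm high, walls and floor 6 mm. Origin at the centre of its underside. The ring and the cap fit in it side by side along y.
- blank1: Studded wooden block, 90 (x) by 50 (y) by 40 mm high without studs, about 150 g. Origin: centre of the underside, z up. On top two studs like the stand's; below two square sockets at the same places, 12 mm deep, a tight fit: laid on it stands up to 10 mm proud and must be pressed down, 10 to 20 N. Either way round fits. Two to four blanks are present (others None throughout).
- blank2: Studded wooden block, the same as blank1.
- blank3: Studded wooden block, the same as blank1.
- blank4: Studded wooden block, the same as blank1.
- mallet: Bystander: dark wooden mallet, 280 mm long, lying on the bench. Origin about the middle of its underside.
- gouge1: Bystander: gouge with a wooden handle, 205 mm long, lying on the bench. Origin near the ferrule.
- gouge2: Bystander: another such gouge.
There are look-alikes about, which are no part of the job. There is more than one size of the pick; the one meant has the size given above.

How it is judged:
By the outcome, as a careful person would: the job done as asked, in the order asked, and still so for the second after the job is handed in, with the robot touching nothing.
Of blank1, blank2, blank3, blank4 only 2 to 4 are there at a start; the rules pass over those that are not, and their reading is None.
At some moment in a run one of blank1, blank2, blank3, blank4 may be knocked a few centimetres aside while the robot is not near it.
It also fails if it takes over 210 s, if anything falls off the work surface, if the arm or the gripper's body presses on something with over 40 N, if the wrist force passes 120 N, or if a joint passes its speed limit or range.

ROBOT

A 6-joint arm with a two-finger parallel gripper is mounted at the origin on the work surface. World frame = base frame: x ahead of the robot, y to its left, z up, the work surface at z = 0. Lengths are in m, angles in rad, forces in N, time in s.
With the tool pointing down it reaches from about 0.25 to 0.775 m from the base axis. Payload 4 kg.
Tool frame: the origin (TCP) lies on the centre line of the jaws, within the pads' length; the fingertips stand 14 mm ahead of it and the grasp point (between the pads) lies 5 mm behind it (robot.tcp_to_tips is the distance from the TCP to the fingertips, in m); z points along the fingers, y is the line along which they close (so a half turn about z gives the same grasp; the last joint's range is limited). The gripper opens to 94 mm and grips with 3 to 60 N. Pads are 16 mm wide; open, the fingers measure 119 mm over their backs; the gripper's body (75 mm by 177 mm) begins 78 mm behind the grasp point.
Start: joints at [-1.443, 0.087, 1.371, -0, 1.684, -0.103], TCP at [0.126, -0.535, 0.22] pointing down, gripper open.
Joint ranges: [-3.1, 3.1], [-0.76, 2.03], [0.27, 2.55], [-1.08, 4.22], [0.17, 2.65], [-2.57, 2.57]. Speed limits (rad/s): [2.79, 2.79, 3.14, 3.14, 3.14, 3.14].

INTERFACE

Orientations are given as [roll, pitch, yaw] about the fixed x, y, z axes, in that order (R = Rz(yaw) Ry(pitch) Rx(roll)).
In Python, from bench import robot gives the robot as it stands.
- The arm moves only by the tool carry_out, never from a script. Its argument "increments" is a list of rows, each a list of 3 entries, a list of its own where there are three numbers: the closure in counts, from 0 (fully open) to 255 (shut), then the shift along the tool's x, y, z in mm, then the turn about the tool's z in degrees. In form: [[fingers, [dx, dy, dz], twist], ...]. A call has 1 to 8 rows; each row shifts and turns the commanded pose from where the row before left it, along the tool's axes as they then stand; what a row does not reach is not made up. A row lasts 1/10 s, in which the tool goes at most 50 mm and 8.59 degrees, less where a joint would pass 70% of its speed; a pose out of reach is approached as far as the arm can. A call with a gripper value outside its range is refused whole. The fingers move at their own pace and stop on an object; the grip force is fixed at half the most. Time passes only in rows, so rows that do not move let the fingers close. It gives the time, the measured TCP pose, the force, the opening and the grip force at its end, in the units of the state.
- robot.get_obs(): the state, without advancing time (a new reading comes with each control period).
- robot.snapshot(name): name is "scene" or "top" or "wrist"; returns the picture (400x640x3 uint8, blue, green, red); there is no depth.
- robot.get_calibration(name): a dict with "vfov" (degrees; the focal length in pixels is half the picture's height over the tangent of half this angle, whatever the lens; pixels are square), "cx", "cy" (the principal point, pixels), "T" (4x4, takes a point from camera to world coordinates). Camera axes: x right, y down, z forward; pixel columns grow to the right and rows downward; lengths in m; the calibration is good to about 2 mm. A picture is of the moment at which its call begins: read the wrist's pose just before it. get_calibration takes no time and is no camera call; for the wrist camera it gives the pose at the moment of the call.
- robot.close_job(): hands the job in; it is judged then, once.
The state is a dict: "time": time; "joint_positions": joint angles; "qvel": joint speeds; "joint_torque": joint torques, N m; "tool_pos": TCP position; "ee_rot": TCP orientation; "wrist_force": force on the tool from outside, world axes, zero at the start; "wrist_torque": the same for the moment, N m; "width": finger opening in m; "finger_force": force on a finger pad.
Only numpy, scipy, OpenCV 4.12 (cv2) and the standard library are available. Lean on these libraries where they do the work, as an engineer would, in place of code of your own. Each camera call takes 0.05 s, during which the arm holds its last target. There are 200 camera calls.

## Working session

There is one attempt and no reset: what is moved stays moved. The work goes in short steps, Python scripts to look and compute and a tool call to move; the robot and the scene stay as the last step left them, time stands still between calls to the robot, and variables do not carry over. Pictures are saved under pics/ and viewed, at most 14 in all, crops included, and the job is handed in when it is done.

Besides the shell and the picture viewer there is one more tool, called after "Emit:" in YAML: its name, and indented under it one key for each argument. carry_out: Moves the arm, as the interface text tells. Its arguments: {"type":"object","properties":{"increments":{"type":"array","items":{"type":"array"}}},"required":["increments"]}

```bash
ls; mkdir -p pics; python3 - <<'E'
from bench import robot
import cv2
for n in("scene","top"):
    cv2.imwrite(f"pics/{n}0.png",robot.snapshot(n)); c=robot.get_calibration(n);print(n,c)
print(robot.get_obs(), robot.tcp_to_tips)
E
```

```text
pics
scene {'vfov': 49.55645067730709, 'cx': 318.6334073137004, 'cy': 205.63351609578206, 'T': array([[-0.77193525,  0.41082244, -0.48511947,  1.0531548 ],
       [ 0.63561287,  0.51151367, -0.5782301 ,  0.51162794],
       [ 0.01059534, -0.75470437, -0.65597946,  0.69498595],
       [ 0.        ,  0.        ,  0.        ,  1.        ]])}
top {'vfov': 44.84258077643279, 'cx': 313.7132600351607, 'cy': 206.77367867925335, 'T': array([[-0.02596323, -0.99209939,  0.12273836,  0.42685418],
       [-0.9995218 ,  0.02370033, -0.01986121, -0.04459503],
       [ 0.01679536, -0.12319532, -0.99224031,  1.29141667],
       [ 0.        ,  0.        ,  0.        ,  1.        ]])}
{'time': 0.1, 'joint_positions': array([-1.44309167e+00,  8.79086050e-02,  1.37206882e+00, -1.71487201e-05,
        1.68357614e+00, -1.03100757e-01]), 'qvel': array([-1.02951604e-03, -2.48121027e-03, -3.99574110e-03, -9.08736275e-04,
       -5.60248590e-05, -4.80418077e-04]), 'joint_torque': array([ 2.96380233e-03, -3.41248548e+01, -3.03303230e+01,  7.20294588e-02,
        3.03672859e-02, -1.00802720e-04]), 'tool_pos': array([ 0.12575112, -0.53497181,  0.21842354]), 'ee_rot': array([-3.13964040e+00, -1.84860092e-04,  2.30803316e-01]), 'wrist_force': array([-0.43343575,  0.73401603,  0.02150799]), 'wrist_torque': array([ 0.01912916, -0.0185495 ,  0.03343851]), 'finger_force': 0.0, 'width': 0.09411076969058427} 0.014
```

View pics/top0.png

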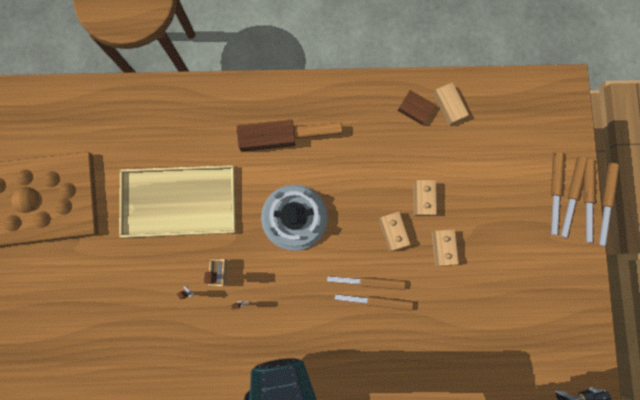

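View pics/scene0.png

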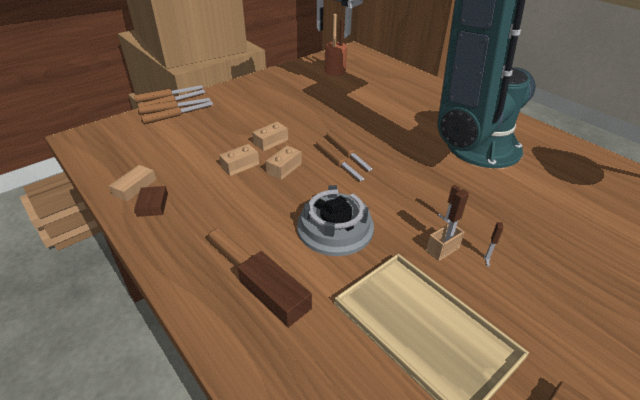

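```bash
cat > h.py <<'E'
import numpy as np, cv2
from bench import robot
def K(c): 
    f=200/np.tan(np.radians(c["vfov"])/2); return f,c["cx"],c["cy"],c["T"]
def w(c,u,v,z):
    f,cx,cy,T=K(c); d=T[:3,:3]@[(u-cx)/f,(v-cy)/f,1]; o=T[:3,3]
    return o+d*(z-o[2])/d[2]
def proj(c,p):
    f,cx,cy,T=K(c); q=T[:3,:3].T@(np.asarray(p,float)-T[:3,3]); return np.array([cx+f*q[0]/q[2],cy+f*q[1]/q[2]])
def crop(im,x,y,W,H,s): return cv2.resize(im[y:y+H,x:x+W],None,fx=s,fy=s,interpolation=cv2.INTER_CUBIC)
def go(target,yaw=None):
    "increments (mm,deg) in tool axes from present pose to target TCP"
    from scipy.spatial.transform import Rotation as R
    o=robot.get_obs(); M=R.from_euler('xyz',o['ee_rot']); d=M.inv().apply(np.asarray(target)-o['tool_pos'])*1000
    print('pos',o['tool_pos'].round(4),'yaw',np.degrees(o['ee_rot'][2]).round(1),'d',d.round(1))
E
python3 - <<'E'
from h import *
t=cv2.imread('pics/top0.png');s=cv2.imread('pics/scene0.png')
a=np.hstack([crop(t,165,245,120,75,3.33),crop(s,420,170,100,120,2.5)[:250,:250]]) if 0 else None
A=crop(t,165,250,130,65,6)
B=crop(t,250,175,90,80,4);C=crop(t,370,170,105,100,3.2)
B=cv2.resize(B,(288,256));C=cv2.resize(C,(269,256));D=cv2.resize(crop(s,410,175,120,100,2.5),(223,186))
m=np.zeros((600,800,3),np.uint8); m[:390,:780]=A
m[390:590,:225]=crop(t,250,175,90,80,2.5)[:200]
m[390:590,230:440]=crop(t,370,170,105,100,2)
m[390:600,450:800]=crop(s,420,182,100,60,3.5)[:210,:350]
cv2.imwrite('pics/m1.png',m)
E
```

```text
(no output)
```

View pics/m1.png

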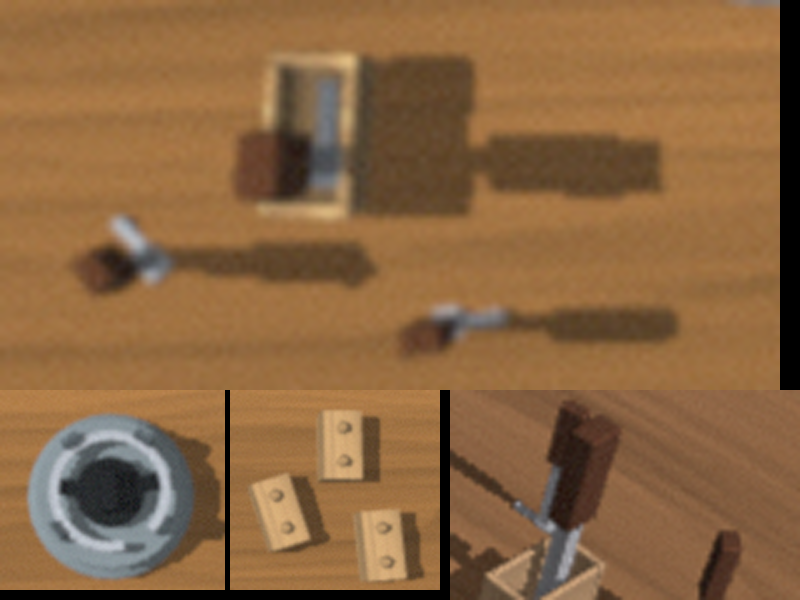

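```bash
python3 - <<'E'
from h import *
c=robot.get_calibration('top')
for n,u,v,z in [('stand',294,217.8,0),('holder',165+315/6,250+135/6,.05),('pickhandle',165+275/6,250+165/6,.15),
 ('b top',370+(345-230)/2,170+(445-390)/2,.04),('b left',370+(281-230)/2,170+(512-390)/2,.04),('b right',370+(386-230)/2,170+(546-390)/2,.04),
 ('tray1',120,170,.022),('tray2',234,166,.022),('tray3',236,235,.022),('tray4',121,237,.022)]: print(n,w(c,u,v,z).round(3))
cw=robot.get_calibration('wrist');print(cw); 
p=w(c,294,217.8,0)
go(p+[-.03,.05,.34])
E
```

```text
stand [ 0.558 -0.017  0.   ]
holder [0.419 0.178 0.05 ]
pickhandle [0.408 0.176 0.15 ]
b top [ 0.599 -0.368  0.04 ]
b left [ 0.513 -0.28   0.04 ]
b right [ 0.466 -0.414  0.04 ]
tray1 [0.694 0.44  0.022]
tray2 [0.698 0.139 0.022]
tray3 [0.514 0.135 0.022]
tray4 [0.517 0.433 0.022]
{'vfov': 65.08019858057988, 'cx': 319.3869015965487, 'cy': 195.1204886908531, 'T': array([[ 0.22837292, -0.94648518, -0.22806056,  0.19229371],
       [-0.97357077, -0.22259568, -0.05109912, -0.51899192],
       [-0.00240074,  0.23370275, -0.97230513,  0.38432075],
       [ 0.        ,  0.        ,  0.        ,  1.        ]])}
pos [ 0.1258 -0.535   0.2184] yaw 13.2 d [ 521.7 -461.2 -120.6]
```

Emit:
carry_out:
  increments:
    - [0,[45,-11,-18],0]
    - [0,[45,-11,-18],0]
    - [0,[45,-11,-18],0]
    - [0,[45,-11,-18],0]
    - [0,[45,-11,-18],0]
    - [0,[45,-11,-18],0]
    - [0,[45,-11,-18],0]
    - [0,[45,-11,-18],0]

```text
time: 0.9
tool_pos: [0.4575, -0.3661, 0.3637]
ee_rot: [-3.141, 0.001, 0.231]
wrist_force: [1.3, -1.3, -0.0]
width: 0.0939
finger_force: 0.0
```

Emit:
carry_out:
  increments:
    - [0,[20,-5,0],6.6]
    - [0,[0,0,0],6.6]
    - [0,[0,0,0],0]
    - [0,[0,0,0],0]

```text
time: 1.3
tool_pos: [0.4743, -0.358, 0.3629]
ee_rot: [-3.141, 0.001, 0.003]
wrist_force: [-0.0, -0.7, -0.0]
width: 0.0939
finger_force: 0.0
```

```bash
python3 - <<'E'
from h import *
import pickle
c=robot.get_calibration('wrist');im=robot.snapshot('wrist');cv2.imwrite('pics/w1.png',im);pickle.dump(c,open('w1.pkl','wb'))
go([.47,.08,.37]); print(c['T'].round(3))
E
```

```text
pos [ 0.474  -0.3582  0.363 ] yaw 0.1 d [  -3.3 -438.2   -6.7]
[[ 0.002 -0.972 -0.235  0.543]
 [-1.    -0.002  0.001 -0.357]
 [-0.001  0.235 -0.972  0.529]
 [ 0.     0.     0.     1.   ]]
```

View pics/w1.png

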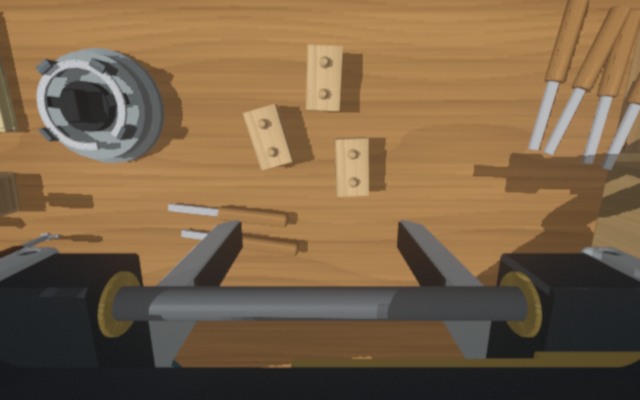

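Emit:
carry_out:
  increments:
    - [0,[-5,-50,0],0]
    - [0,[-5,-50,0],0]
    - [0,[-5,-50,0],0]
    - [0,[-5,-50,0],0]
    - [0,[-5,-50,0],0]
    - [0,[-5,-50,0],0]
    - [0,[-5,-50,0],0]
    - [0,[-5,-50,0],0]

```text
time: 2.15
tool_pos: [0.4335, 0.0412, 0.3636]
ee_rot: [3.142, -0.001, 0.0]
wrist_force: [1.4, 0.8, -0.1]
width: 0.0938
finger_force: 0.0
```

Emit:
carry_out:
  increments:
    - [0,[0,-38,20],0]
    - [0,[0,0,30],0]
    - [0,[0,0,0],0]
    - [0,[0,0,0],0]

```text
time: 2.55
tool_pos: [0.4341, 0.0774, 0.3135]
ee_rot: [3.141, 0.001, 0.0]
wrist_force: [-0.2, 0.3, -0.4]
width: 0.0938
finger_force: 0.0
```

```bash
python3 - <<'E'
from h import *
import pickle
c=robot.get_calibration('wrist');im=robot.snapshot('wrist');cv2.imwrite('pics/w2.png',im);pickle.dump(c,open('w2.pkl','wb'))
o=robot.get_obs();print(o['tool_pos'],o['time'])
for n,p in [('stand',[.558,-.017,.04]),('holder',[.419,.178,.05])]: print(n,proj(c,p))
cv2.imwrite('pics/w2c.png',cv2.resize(im[:260],(800,325)))
E
```

```text
[0.43477098 0.07716755 0.31470756] 2.6
stand [391.56622931  76.17509609]
holder [247.92641344 181.07946201]
```

View pics/w2.png

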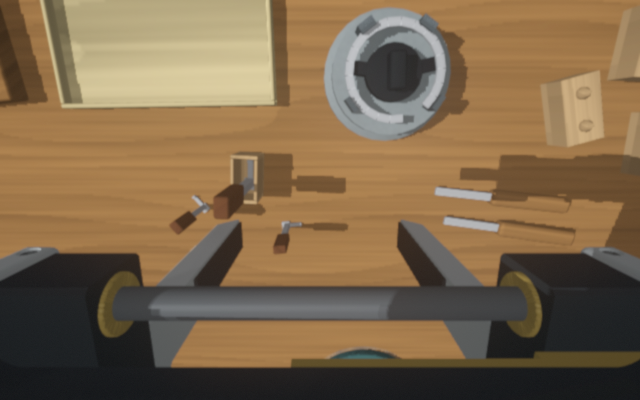

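```bash
python3 - <<'E'
from h import *
im=cv2.imread('pics/w2.png')
m=np.zeros((580,800,3),np.uint8); m[:580,:540]=crop(im,320,3,135,145,4)
m[:560,545:800]=crop(im,220,143,51,112,5)
cv2.imwrite('pics/m2.png',m)
E
```

```text
(no output)
```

View pics/m2.png

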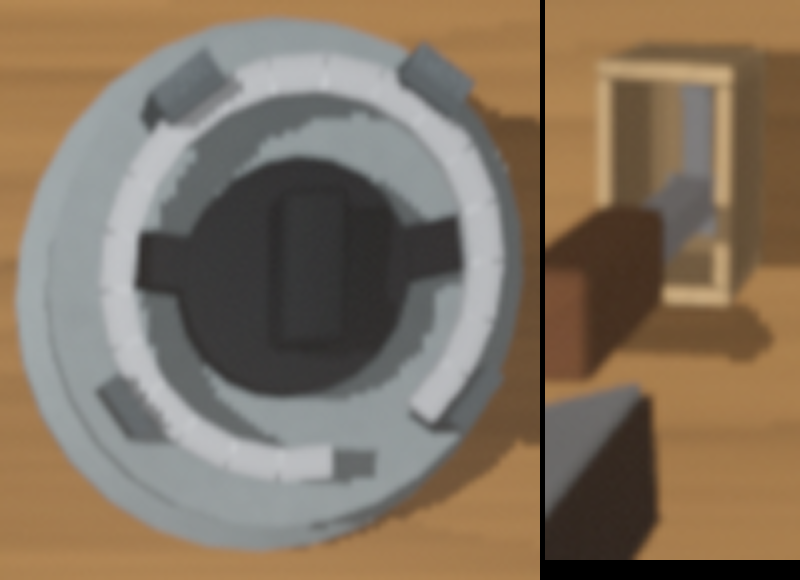

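```bash
cat > fit.py <<'E'
from h import *
import pickle
from scipy.optimize import least_squares
c=pickle.load(open('w2.pkl','rb'))
S=lambda u,v:(320+u/4,3+v/4); H=lambda u,v:(220+(u-545)/5,143+v/5)
def W(f,u,v,z): return w(c,*f(u,v),z)[:2]
def circ(pts):
    p=np.array(pts);r=least_squares(lambda q:np.hypot(*(p-q[:2]).T)-q[2],[*p.mean(0),.07]);return r.x.round(4),(r.fun*1e3).round(1)
print('foot',circ([W(S,*q,0.0) for q in [(17,300),(60,130),(130,510),(260,550),(380,525)]]))
print('ring out',circ([W(S,*q,.063) for q in [(100,270),(503,255),(320,53),(135,170),(270,480),(490,320)]]))
print('ring in',circ([W(S,*q,.063) for q in [(138,200),(460,200),(320,92),(220,425),(300,447),(463,290)]]))
for n,q,z in [('end',(332,462),.063),('end2',(427,412),.063),('knob',(285,192),.082),('knob',(345,192),.082),('knob',(277,345),.082),('knob',(337,347),.082),('earL',(137,260),.0565),('earR',(461,243),.0565),('k35',(197,72),.07),('k-35',(442,65),.07)]: print(n,W(S,*q,z).round(4))
for n,q,z in [('hTL',(598,63),.05),('hTR',(735,68),.05),('hBR',(733,303),.05),('hBL',(600,300),.05),('prong tip',(698,85),.009),('prong base R',(716,235),.005),('pt R edge',(712,85),.009),('pt L edge',(685,85),.009)]: print(n,W(H,*q,z).round(4))
for q in [(215,194),(229,194),(214,216),(227,217)]: print('top',w(c,*q,.155).round(4))
E
python3 fit.py
```

```text
foot (array([ 0.5657, -0.0232,  0.0946]), array([ 0. , -0. ,  0.2, -0.4,  0.2]))
ring out (array([ 0.5601, -0.0165,  0.0622]), array([ 0.7,  0.4,  0.7, -1.3,  0.3, -0.8]))
ring in (array([ 0.5614, -0.0149,  0.0526]), array([ 1.5,  0.8, -1.5, -1.4,  0.6,  0.1]))
end [ 0.5036 -0.0295]
end2 [ 0.5191 -0.0589]
knob [ 0.5805 -0.006 ]
knob [ 0.5805 -0.0236]
knob [ 0.5378 -0.0059]
knob [ 0.5373 -0.024 ]
earL [0.5657 0.0343]
earR [ 0.5707 -0.0677]
k35 [0.6158 0.0192]
k-35 [ 0.6177 -0.0531]
hTL [0.4545 0.1998]
hTR [0.4531 0.1624]
hBR [0.3865 0.166 ]
hBL [0.3874 0.2037]
prong tip [0.4433 0.1818]
prong base R [0.3962 0.1795]
pt R edge [0.4433 0.1776]
pt L edge [0.4433 0.1857]
top [0.4255 0.1894 0.155 ]
top [0.4255 0.1745 0.155 ]
top [0.401  0.1924 0.155 ]
top [0.3999 0.1784 0.155 ]
```

```bash
python3 - <<'E'
from h import *
import pickle
c=pickle.load(open('w2.pkl','rb'))
for n,q,z in [('A foot',(203,210),0),('A top',(178,226),.11),('B foot',(288,226),0),('B top',(280,243),.11)]: print(n,w(c,*q,z).round(3))
go([.4115,.1837,.25])
E
```

```text
A foot [0.362 0.264 0.   ]
A top [0.374 0.254 0.11 ]
B foot [0.336 0.129 0.   ]
B top [0.351 0.128 0.11 ]
pos [0.4348 0.0772 0.3147] yaw -0.0 d [ -23.5 -106.5   64.7]
```

Emit:
carry_out:
  increments:
    - [100,[-8,-36,10],0]
    - [100,[-8,-35,25],0]
    - [100,[-8,-35,25],0]
    - [100,[0,0,25],3.2]
    - [100,[0,0,0],0]
    - [100,[0,0,0],0]

```text
time: 3.2
tool_pos: [0.4115, 0.1833, 0.2302]
ee_rot: [-3.141, -0.002, -0.056]
wrist_force: [0.2, -0.6, 0.8]
width: 0.0573
finger_force: 0.0
```

```bash
python3 - <<'E'
from h import *
import pickle
c=robot.get_calibration('wrist');im=robot.snapshot('wrist');pickle.dump(c,open('w3.pkl','wb'))
cv2.imwrite('pics/w3.png',im); cv2.imwrite('pics/w3c.png',crop(im,200,100,240,200,3.3)[:600,:800])
o=robot.get_obs();print(o['tool_pos'],o['width'],o['ee_rot'])
E
```

```text
[0.41192868 0.18333076 0.23094946] 0.05720149624122261 [-3.14052337 -0.00368419 -0.05656928]
```

View pics/w3c.png

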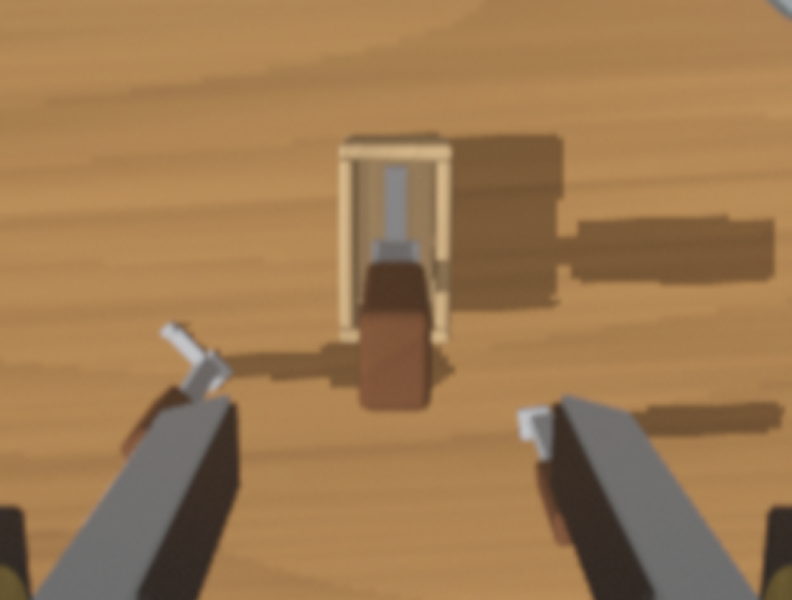

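```bash
python3 - <<'E'
from h import *
import pickle
c=pickle.load(open('w3.pkl','rb'))
for n,q,z in [('top',(364,312),.155),('top',(429,310),.155),('top',(361,405),.155),('top',(428,407),.155),('rim',(339,145),.05),('rim',(451,145),.05),('rim',(341,340),.05),('rim',(448,342),.05),('tip',(396,167),.013)]: print(n,w(c,200+q[0]/3.3,100+q[1]/3.3,z).round(4))
E
```

```text
top [0.4228 0.1909 0.155 ]
top [0.4224 0.1753 0.155 ]
top [0.3995 0.1931 0.155 ]
top [0.398  0.1768 0.155 ]
rim [0.4554 0.2002 0.05  ]
rim [0.4533 0.1632 0.05  ]
rim [0.3887 0.2041 0.05  ]
rim [0.3859 0.1672 0.05  ]
tip [0.4436 0.1819 0.013 ]
```

Emit:
carry_out:
  increments:
    - [100,[-1.3,-0.5,30],0]
    - [100,[0,0,40],0]
    - [100,[0,0,35],0]
    - [100,[0,0,10.5],0]
    - [130,[0,0,0],0]
    - [255,[0,0,0],0]
    - [255,[0,0,0],0]
    - [255,[0,0,0],0]

```text
time: 4.05
tool_pos: [0.4105, 0.1849, 0.1151]
ee_rot: [-3.14, -0.004, -0.055]
wrist_force: [-0.0, 0.6, -0.9]
width: 0.0285
finger_force: 0.0
```

Emit:
carry_out:
  increments:
    - [255,[0,0,0],0]
    - [255,[0,0,0],0]

```text
time: 4.25
tool_pos: [0.4097, 0.1848, 0.1139]
ee_rot: [-3.141, -0.002, -0.055]
wrist_force: [-0.6, -0.4, 3.6]
width: 0.018
finger_force: 30.0
```

Emit:
carry_out:
  increments:
    - [255,[0,0,-25],0]
    - [255,[0,0,-40],0]
    - [255,[0,0,-45],0]
    - [255,[0,0,-10],-4.5]
    - [255,[10,45,0],0]
    - [255,[10,50,0],0]
    - [255,[10,50,0],0]
    - [255,[10,40,0],0]

```text
time: 5.05
tool_pos: [0.4529, 0.0004, 0.2328]
ee_rot: [3.141, 0.0, 0.023]
wrist_force: [0.5, 0.2, -1.4]
width: 0.0182
finger_force: 30.0
```

Emit:
carry_out:
  increments:
    - [255,[0,19,0],0]
    - [255,[0,0,30],0]
    - [255,[0,0,0],0]
    - [255,[0,0,0],0]

```text
time: 5.45
tool_pos: [0.4528, -0.0162, 0.2024]
ee_rot: [-3.141, 0.002, 0.023]
wrist_force: [-0.1, -0.5, 0.9]
width: 0.0182
finger_force: 30.0
```

```bash
python3 - <<'E'
from h import *
import pickle
c=robot.get_calibration('wrist');im=robot.snapshot('wrist');pickle.dump(c,open('w4.pkl','wb'))
s=robot.snapshot('scene')
m=np.zeros((600,800,3),np.uint8)
m[:600,:480]=crop(im,255,0,160,200,3)
m[:300,480:]=crop(s,285,130,160,150,2)
cv2.imwrite('pics/m4.png',m); cv2.imwrite('pics/w4.png',im)
o=robot.get_obs();print(o['tool_pos'],o['width'],o['ee_rot'])
E
```

```text
[ 0.45383941 -0.0160585   0.20407346] 0.018062442945792342 [ 3.14130375e+00 -1.45580557e-03  2.41770668e-02]
```

View pics/m4.png

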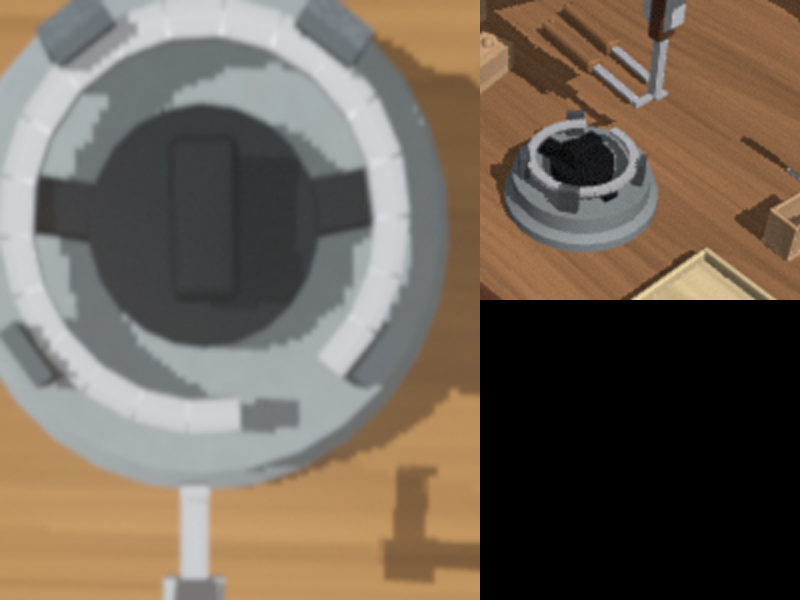

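```bash
python3 - <<'E'
from h import *
import pickle
from scipy.optimize import least_squares
c=pickle.load(open('w4.pkl','rb'))
W=lambda q,z:w(c,255+q[0]/3,q[1]/3,z)[:2]
def circ(pts):
    p=np.array(pts);r=least_squares(lambda q:np.hypot(*(p-q[:2]).T)-q[2],[*p.mean(0),.07]);return r.x.round(4),(r.fun*1e3).round(1)
print('out',circ([W(q,.063) for q in [(0,210),(410,210),(20,300),(130,415),(30,110),(190,432),(388,300)]]))
print('in',circ([W(q,.063) for q in [(35,210),(374,210),(200,38),(100,360),(190,397),(80,90),(345,120),(325,350)]]))
for n,q,z in [('end',(240,415),.063),('end2',(335,367),.063),('kn',(172,138),.082),('kn',(234,138),.082),('kn',(172,296),.082),('kn',(235,298),.082),('earL',(38,205),.0565),('earR',(371,201),.0565),('k35',(77,30),.07),('k-35',(335,23),.07)
 ,('tip',(195,488),.204-.109+.008),('base',(195,577),.204-.109+.004)]: print(n,W(q,z).round(4))
E
```

```text
out (array([ 0.5603, -0.0163,  0.0618]), array([ 0.7,  0.7, -0.5, -0.2, -0.4,  0.6, -0.9]))
in (array([ 0.5604, -0.0161,  0.0519]), array([-0.2, -0.1, -0.2, -0.3, -0.4,  0.9, -0.6,  1. ]))
end [ 0.5037 -0.029 ]
end2 [ 0.5193 -0.0585]
kn [ 0.5809 -0.0063]
kn [ 0.5813 -0.0237]
kn [ 0.5385 -0.0071]
kn [ 0.5384 -0.0254]
earL [0.5661 0.0356]
earR [ 0.5696 -0.0676]
k35 [0.6112 0.0216]
k-35 [ 0.6147 -0.0519]
tip [ 0.4854 -0.015 ]
base [ 0.4586 -0.0156]
```

Emit:
carry_out:
  increments:
    - [255,[0,1,25],0]
    - [255,[0,0,20],0]
    - [255,[0,0,4.5],0]
    - [255,[0,0,0],0]
    - [255,[0,0,0],0]

```text
time: 6.05
tool_pos: [0.4544, -0.0174, 0.1551]
ee_rot: [3.141, -0.003, 0.024]
wrist_force: [0.7, -0.5, -0.8]
width: 0.0177
finger_force: 30.0
```

Emit:
carry_out:
  increments:
    - [255,[10,0,0],0]
    - [255,[10,0,0],0]
    - [255,[10,0,0],0]
    - [255,[1,0,0],0]
    - [255,[0,0,0],0]

```text
time: 6.55
tool_pos: [0.4848, -0.0168, 0.1532]
ee_rot: [-3.142, 0.001, 0.023]
wrist_force: [-0.1, -0.6, -1.2]
width: 0.0177
finger_force: 30.0
```

```bash
python3 - <<'E'
from h import *
import pickle
c=robot.get_calibration('wrist');im=robot.snapshot('wrist')
s=robot.snapshot('scene')
m=np.zeros((600,800,3),np.uint8)
m[:600,:400]=crop(im,255,50,133,200,3)[:600,:400]
m[:520,400:]=crop(s,285,130,100,130,4)
cv2.imwrite('pics/m5.png',m); 
o=robot.get_obs();print(o['tool_pos'],o['width'],o['wrist_force'])
E
```

```text
Traceback (most recent call last):
ValueError: could not broadcast input array from shape (600,399,3) into shape (600,400,3)
```

Emit:
carry_out:
  increments:
    - [255,[0,0,-6],0]
    - [255,[0,0,-6],0]
    - [255,[0,0,-6],0]
    - [255,[0,0,-6],0]
    - [255,[0,0,-6],0]
    - [255,[0,0,-4],0]
    - [255,[0,0,0],0]

```text
time: 7.35
tool_pos: [0.4848, -0.0169, 0.1884]
ee_rot: [3.141, -0.001, 0.023]
wrist_force: [-0.6, 0.4, -0.7]
width: 0.0177
finger_force: 30.0
```

```bash
python3 - <<'E'
from h import *
im=robot.snapshot('wrist')
s=robot.snapshot('scene')
m=np.zeros((600,800,3),np.uint8)
m[:600,:402]=crop(im,255,50,134,200,3)[:600,:402]
m[:520,400:]=crop(s,285,130,100,130,4)
cv2.imwrite('pics/m5.png',m); 
o=robot.get_obs();print(o['tool_pos'],o['width'],o['wrist_force'])
E
```

```text
[ 0.48444001 -0.01677154  0.18739466] 0.017825114521096006 [-0.30166328  0.07720687 -1.03208513]
```

View pics/m5.png

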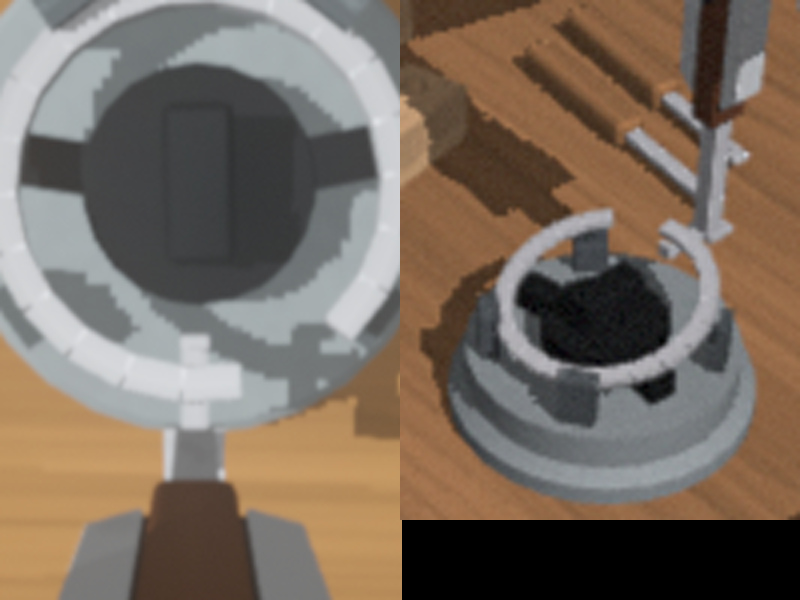

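Emit:
carry_out:
  increments:
    - [255,[-4,0,0],0]
    - [255,[-4,0,0],0]
    - [255,[-4,0,0],0]
    - [255,[-4,0,0],0]
    - [255,[0,0,6],0]
    - [255,[0,0,6],0]
    - [255,[0,0,6],0]
    - [255,[0,0,6],0]

```text
time: 8.25
tool_pos: [0.4683, -0.0172, 0.1626]
ee_rot: [-3.142, 0.001, 0.023]
wrist_force: [0.4, -0.6, -0.9]
width: 0.018
finger_force: 30.0
```

```bash
python3 - <<'E'
from h import *
im=robot.snapshot('wrist')
s=robot.snapshot('scene')
m=np.zeros((600,800,3),np.uint8)
m[:600,:402]=crop(im,255,50,134,200,3)[:600,:402]
m[:520,400:]=crop(s,285,130,100,130,4)
cv2.imwrite('pics/m6.png',m); 
o=robot.get_obs();print(o['tool_pos'],o['width'],o['wrist_force'])
E
```

```text
[ 0.46770395 -0.01702473  0.16192188] 0.017356816123138497 [ 0.2783444   0.25174699 -1.7438722 ]
```

View pics/m6.png

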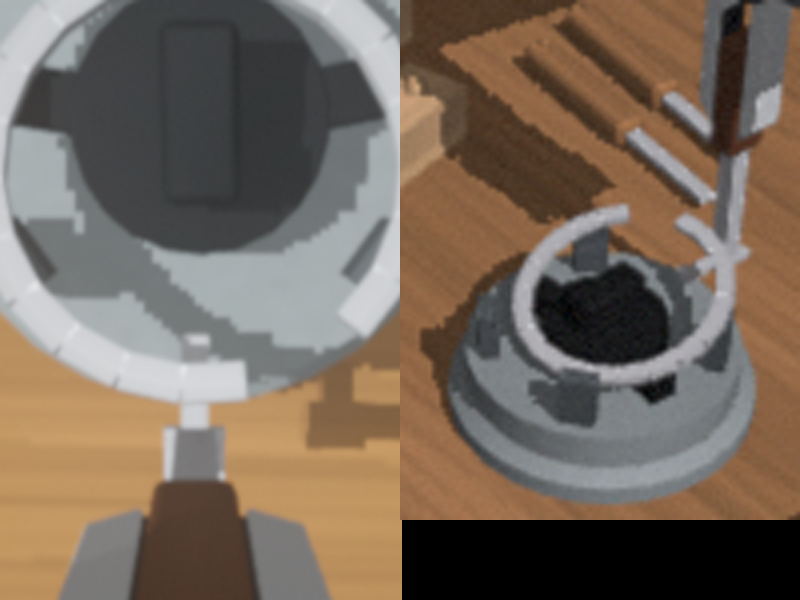

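Emit:
carry_out:
  increments:
    - [255,[-10,0,1],0]
    - [255,[-15,0,0],0]
    - [255,[-15,0,0],0]
    - [255,[0,0,-40],4.5]
    - [255,[0,0,-40],0]
    - [255,[-7,-50,0],0]
    - [255,[-7,-50,0],0]
    - [255,[-7,-50,0],0]

```text
time: 9.15
tool_pos: [0.4155, 0.1324, 0.2435]
ee_rot: [-3.141, -0.002, -0.058]
wrist_force: [0.1, 0.2, -1.1]
width: 0.0179
finger_force: 30.0
```

Emit:
carry_out:
  increments:
    - [255,[-7,-47,0],0]
    - [255,[0,-4,0],0]
    - [255,[0,0,0],0]
    - [255,[0,0,0],0]

```text
time: 9.55
tool_pos: [0.4117, 0.1817, 0.2426]
ee_rot: [3.141, -0.0, -0.056]
wrist_force: [-0.7, -0.4, -1.8]
width: 0.0176
finger_force: 30.0
```

```bash
python3 - <<'E'
from h import *
go([.4100,.1846,.160])
E
```

```text
pos [0.4117 0.1817 0.2426] yaw -3.2 d [-1.9 -2.9 82.6]
```

Emit:
carry_out:
  increments:
    - [255,[-1.8,-2.8,0],0]
    - [255,[0,0,40],0]
    - [255,[0,0,30],0]
    - [255,[0,0,0],0]
    - [255,[0,0,20],0]
    - [255,[0,0,20],0]
    - [255,[0,0,14],0]
    - [255,[0,0,0],0]

```text
time: 10.35
tool_pos: [0.4095, 0.1848, 0.1175]
ee_rot: [3.14, 0.003, -0.057]
wrist_force: [-0.2, -0.1, -0.7]
width: 0.0174
finger_force: 30.0
```

Lower 3 mm more and release, then rise and look at the ring.

Emit:
carry_out:
  increments:
    - [255,[0,0,3.4],0]
    - [255,[0,0,0],0]
    - [180,[0,0,0],0]
    - [130,[0,0,0],0]
    - [110,[0,0,0],0]
    - [100,[0,0,-20],0]
    - [100,[0,0,-50],0]
    - [100,[0,0,-50],0]

```text
time: 11.15
tool_pos: [0.4092, 0.1854, 0.2355]
ee_rot: [3.141, 0.003, -0.055]
wrist_force: [1.5, -0.3, -0.0]
width: 0.0567
finger_force: 0.0
```

Emit:
carry_out:
  increments:
    - [60,[0,40,-40],-5]
    - [60,[10,50,-20],0]
    - [60,[10,50,0],0]
    - [60,[10,40,0],0]
    - [60,[10,20,0],0]
    - [60,[0,0,0],0]
    - [60,[0,0,0],0]

```text
time: 11.85
tool_pos: [0.4519, -0.0029, 0.2887]
ee_rot: [-3.141, 0.0, 0.031]
wrist_force: [-0.3, -0.0, 0.4]
width: 0.0719
finger_force: 0.0
```

```bash
python3 - <<'E'
from h import *
import pickle
c=robot.get_calibration('wrist');im=robot.snapshot('wrist');pickle.dump(c,open('w7.pkl','wb'))
cv2.imwrite('pics/w7.png',im)
o=robot.get_obs();print(o['tool_pos'],o['ee_rot'])
for p in ([.56,-.016,.06],[.413,.184,.05],[.545,-.016,.06]): print(proj(c,p))
s=robot.snapshot('scene');cv2.imwrite('pics/s7.png',s)
t=robot.snapshot('top');cv2.imwrite('pics/t7.png',t)
E
```

```text
[ 0.45177503 -0.0023981   0.28881276] [-3.14110554e+00  4.88398339e-05  3.23694434e-02]
[334.0788671   85.73453122]
[179.02378251 198.00860317]
[333.56064675  98.84263027]
```

```bash
python3 - <<'E'
from h import *
im=cv2.imread('pics/w7.png');s=cv2.imread('pics/s7.png')
m=np.zeros((600,800,3),np.uint8)
m[:560,:560]=crop(im,264,10,140,140,4)
m[:240,560:]=crop(s,285,150,120,120,2)[:,:240]
m[250:500,560:760]=crop(im,160,120,80,100,2.5)
cv2.imwrite('pics/m7.png',m)
E
```

View pics/m7.png

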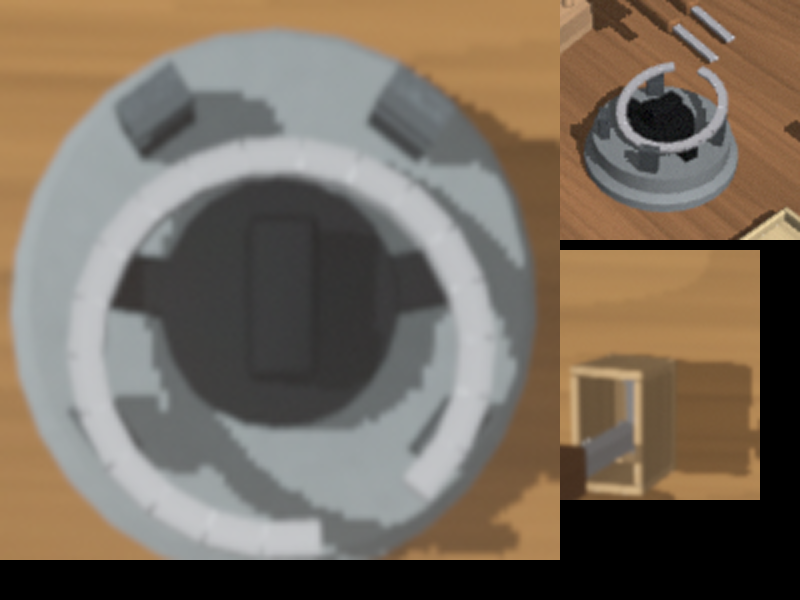

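```bash
python3 - <<'E'
from h import *
import pickle
from scipy.optimize import least_squares
from scipy.spatial.transform import Rotation as R
c=pickle.load(open('w7.pkl','rb'))
ang=[(62,[(280,137),(135,190),(430,190),(68,340),(495,340),(100,445),(150,513)]),(52,[(280,176),(105,340),(460,330),(265,520),(165,470),(130,260)])]
def res(p):
    M=R.from_euler('yz',[p[3],p[4]]); e=[]
    th=np.radians(np.arange(0,360,.5))
    for r,pts in ang:
        Q=M.apply(np.c_[r/1e3*np.cos(th),r/1e3*np.sin(th),0*th+.005])+p[:3]
        P=np.array([proj(c,q) for q in Q])
        for u,v in pts: e.append(np.hypot(*(P-[264+u/4,10+v/4]).T).min()*1.0)
    for a,(u,v) in [(193,(320,537)),(225,(424,485))]:
        a=np.radians(a);q=M.apply([.057*np.cos(a),.057*np.sin(a),.005])+p[:3]
        e+=list(proj(c,q)-[264+u/4,10+v/4])
    e+=[(p[2]-.064)/.004,(p[3]-.25)/.05]   # priors: resting on ears and wall tops
    return e
r=least_squares(res,[.545,-.016,.064,.25,.03],diff_step=1e-4);p=r.x;print(p.round(4),np.round(r.fun,1))
M=R.from_euler('yz',p[3:])
g=M.apply([-.057,.003,.0025])+p[:3];print('grip pt',g,np.degrees(p[4]))
go(g+[0,0,.05])
E
```

```text
[ 0.5459 -0.017   0.0667  0.2757  0.0098] [ 0.1  1.1  1.   0.8  0.2  0.8  0.8  1.5  0.2  0.2  0.2  1.2  0.4  1.1
 -0.6 -1.1 -0.1  0.7  0.5]
grip pt [ 0.49168563 -0.01454111  0.08463091] 0.5602013385621214
pos [ 0.4517 -0.0019  0.2889] yaw 1.9 d [ 39.5  14.  154.3]
```

```bash
python3 - <<'E'
from h import *
print(robot.get_obs()['joint_positions'])
E
```

```text
[-1.30081088e-01 -1.36276353e-01  1.45311948e+00  2.85142638e-04
  1.82446397e+00  1.40706056e+00]
```

Emit:
carry_out:
  increments:
    - [147,[39.5,14,10],0]
    - [147,[0,0,15],-8.06]
    - [147,[0,0,15],-8.06]
    - [147,[0,0,15],-8.06]
    - [147,[0,0,15],-8.06]
    - [147,[0,0,15],-8.06]
    - [147,[0,0,15],-8.06]
    - [147,[0,0,15],-8.06]

```text
time: 12.8
tool_pos: [0.4917, -0.0144, 0.1733]
ee_rot: [3.141, -0.0, 1.025]
wrist_force: [-0.0, 0.8, 0.2]
width: 0.04
finger_force: 0.0
```

Emit:
carry_out:
  increments:
    - [147,[0,0,15],-8.06]
    - [147,[0,0,15],-8.06]
    - [147,[0,0,10],-8.06]
    - [147,[0,0,4],-8.06]
    - [147,[0,0,0],0]
    - [147,[0,0,0],0]

```text
time: 13.4
tool_pos: [0.492, -0.0149, 0.13]
ee_rot: [3.141, 0.0, 1.578]
wrist_force: [0.5, -0.5, -0.3]
width: 0.0399
finger_force: 0.0
```

```bash
python3 - <<'E'
from h import *
go([.4917,-.0145,.0866])
E
```

```text
pos [ 0.492  -0.0149  0.13  ] yaw 90.4 d [ 0.4 -0.3 43.4]
```

Emit:
carry_out:
  increments:
    - [147,[0,0,25],0]
    - [147,[0,0,18],0]
    - [147,[0,0,0],0]
    - [255,[0,0,0],0]
    - [255,[0,0,0],0]
    - [255,[0,0,0],0]
    - [255,[0,0,0],0]
    - [255,[0,0,0],0]

```text
time: 14.2
tool_pos: [0.4925, -0.0159, 0.0873]
ee_rot: [3.14, 0.0, 1.579]
wrist_force: [0.8, -0.0, 0.6]
width: 0.0093
finger_force: 29.4
```

Emit:
carry_out:
  increments:
    - [255,[0,0,-10],0]
    - [255,[0,0,-20],0]
    - [255,[0,0,-35],0]
    - [255,[0,0,-35],0]
    - [255,[0,0,0],0]
    - [255,[0,0,0],0]

```text
time: 14.8
tool_pos: [0.4923, -0.0159, 0.1876]
ee_rot: [3.14, 0.0, 1.579]
wrist_force: [-0.5, 0.7, -1.6]
width: 0.0097
finger_force: 29.4
```

```bash
python3 - <<'E'
from h import *
import pickle
o=robot.get_obs();print(o['tool_pos'],o['width'],o['wrist_force'],o['wrist_torque'])
im=robot.snapshot('scene');cv2.imwrite('pics/s8.png',im)
c=robot.get_calibration('scene')
# predicted ring outline if level, vs. brightness
from scipy.ndimage import map_coordinates
g=im.min(2).astype(float)
t=o['tool_pos']
for tilt in np.radians([-5,0,5,10,15,20]):
  for zo in (-.006,0,.004):
    th=np.radians(np.arange(235,533,2)); v=[]
    for r in (.057,):
        x=.057+r*np.cos(th);y=r*np.sin(th)-.003
        P=np.array([proj(c,[t[0]+a*np.cos(tilt),t[1]+b,t[2]+zo-a*np.sin(tilt)]) for a,b in zip(x,y)])
        v.append(map_coordinates(g,[P[:,1],P[:,0]],order=1).mean())
    print(np.degrees(tilt).round(),zo,np.round(v,0))
E
```

```text
[ 0.49226078 -0.01585856  0.18761203] 0.009658852302646183 [-0.5300743   0.68810199 -1.55492962] [-0.02866081 -0.02130445  0.00705467]
-5.0 -0.006 [97.]
-5.0 0 [94.]
-5.0 0.004 [93.]
0.0 -0.006 [104.]
0.0 0 [95.]
0.0 0.004 [94.]
5.0 -0.006 [118.]
5.0 0 [100.]
5.0 0.004 [96.]
10.0 -0.006 [154.]
10.0 0 [117.]
10.0 0.004 [101.]
15.0 -0.006 [173.]
15.0 0 [162.]
15.0 0.004 [126.]
20.0 -0.006 [151.]
20.0 0 [174.]
20.0 0.004 [171.]
```

Emit:
carry_out:
  increments:
    - [255,[40,6,0],0]
    - [255,[48,8,0],0]
    - [255,[48,8,0],0]
    - [255,[48,8,0],0]
    - [255,[48,8,0],0]
    - [255,[48,8,0],0]
    - [255,[48,8,0],0]
    - [255,[40,6,0],0]

```text
time: 15.65
tool_pos: [0.5475, 0.3548, 0.1833]
ee_rot: [-3.137, 0.002, 1.58]
wrist_force: [0.2, -0.4, -0.7]
width: 0.0091
finger_force: 29.4
```

```bash
python3 - <<'E'
from h import *
go([.558,.362,.045])
im=robot.snapshot('wrist');cv2.imwrite('pics/w9.png',im)
E
```

```text
pos [0.5475 0.3548 0.1833] yaw 90.6 d [  7.5  11.2 138.2]
```

Emit:
carry_out:
  increments:
    - [255,[7,11,20],0]
    - [255,[0,0,40],0]
    - [255,[0,0,40],0]
    - [255,[0,0,25],0]
    - [255,[0,0,8],0]
    - [255,[0,0,8],0]
    - [255,[0,0,5],0]
    - [255,[0,0,0],0]

```text
time: 16.5
tool_pos: [0.5605, 0.3599, 0.0417]
ee_rot: [3.14, -0.001, 1.579]
wrist_force: [-0.5, -1.1, 0.5]
width: 0.0095
finger_force: 30.0
```

Emit:
carry_out:
  increments:
    - [255,[0,0,4],0]
    - [255,[0,0,4],0]
    - [255,[0,0,0],0]
    - [215,[0,0,0],0]
    - [190,[0,0,0],0]
    - [190,[0,0,0],0]
    - [190,[0,0,0],0]

```text
time: 17.2
tool_pos: [0.5597, 0.3597, 0.0325]
ee_rot: [-3.141, 0.0, 1.579]
wrist_force: [-0.1, -0.1, -0.6]
width: 0.024
finger_force: 0.0
```

Emit:
carry_out:
  increments:
    - [190,[0,0,-20],0]
    - [190,[0,0,-40],0]
    - [150,[0,0,-50],0]
    - [100,[0,0,-50],0]
    - [80,[-45,-5,-30],8.5]
    - [80,[-48,0,0],8.5]
    - [80,[-48,0,0],8.5]
    - [80,[0,0,0],0]

```text
time: 18.0
tool_pos: [0.5339, 0.2202, 0.2205]
ee_rot: [3.141, 0.002, 1.127]
wrist_force: [-0.7, 0.2, -1.9]
width: 0.0644
finger_force: 0.0
```

```bash
python3 - <<'E'
from h import *
import pickle
o=robot.get_obs();print(o['tool_pos'],o['ee_rot'])
c=robot.get_calibration('scene');im=robot.snapshot('scene');cv2.imwrite('pics/s10.png',im)
ct=robot.get_calibration('top');t=robot.snapshot('top');cv2.imwrite('pics/t10.png',t)
print(proj(c,[.61,.362,.01]),proj(ct,[.61,.362,.01]))
g=im.astype(int); m=((g.max(2)-g.min(2))<25)&(g.min(2)>130); m[:230]=0; m[:,:320]=0
ys,xs=np.where(m); print(len(xs), xs.min(),xs.max(),ys.min(),ys.max())
P=np.array([w(c,u,v,.011)[:2] for u,v in zip(xs,ys)])
from scipy.optimize import least_squares
P=P[(abs(P[:,0]-.61)<.09)&(abs(P[:,1]-.36)<.09)]
r=least_squares(lambda q:np.hypot(*(P-q).T)-.057,P.mean(0),loss='soft_l1',f_scale=.004);print(r.x,np.abs(np.hypot(*(P-r.x).T)-.057).max(),len(P))
E
```

```text
[0.53385062 0.2201831  0.22050566] [3.14132923e+00 2.49262029e-03 1.12721135e+00]
[456.96607256 354.72442843] [150.61083412 201.42163487]
1501 320 494 230 391
[0.61550231 0.35903865] 0.0071748075515826945 1087
```

```bash
python3 - <<'E'
from h import *
import pickle
c=pickle.load(open('w7.pkl','rb'))
P=np.array([w(c,264+u/4,10+v/4,.082) for u,v in [(250,215),(313,215),(250,376),(313,378)]]);print(P.round(4),P.mean(0))
go([.5595,-.0158,.16])
E
```

```text
[[ 0.5807 -0.0057  0.082 ]
 [ 0.5812 -0.0232  0.082 ]
 [ 0.5377 -0.0073  0.082 ]
 [ 0.5377 -0.0253  0.082 ]] [ 0.55933408 -0.01538308  0.082     ]
pos [0.5351 0.2242 0.2206] yaw 65.0 d [-207.2  123.7   60.4]
```

Emit:
carry_out:
  increments:
    - [140,[-41.4,24.7,0],0]
    - [140,[-41.4,24.7,0],0]
    - [140,[-41.4,24.7,0],0]
    - [140,[-41.4,24.7,0],0]
    - [140,[-41.4,24.7,0],0]
    - [140,[0,0,5],7.9]
    - [140,[0,0,5],7.9]
    - [140,[0,0,5],7.9]

```text
time: 18.9
tool_pos: [0.5608, -0.0143, 0.2049]
ee_rot: [-3.141, -0.001, 0.717]
wrist_force: [0.2, 0.4, -0.3]
width: 0.0421
finger_force: 0.0
```

Emit:
carry_out:
  increments:
    - [140,[0,0,10],7.9]
    - [140,[0,0,10],7.9]
    - [140,[0,0,10],7.9]
    - [140,[0,0,10],7.9]
    - [140,[0,0,0],7.7]
    - [140,[0,0,0],0]
    - [140,[0,0,0],0]

```text
time: 19.6
tool_pos: [0.5604, -0.014, 0.1654]
ee_rot: [-3.141, -0.0, 0.039]
wrist_force: [-0.4, -0.7, -0.9]
width: 0.0423
finger_force: 0.0
```

```bash
python3 - <<'E'
from h import *
go([.5595,-.0156,.0755])
E
```

```text
pos [ 0.5604 -0.014   0.1654] yaw 2.3 d [-1.   1.5 89.9]
```

Emit:
carry_out:
  increments:
    - [140,[-1,1.5,30],0]
    - [140,[0,0,35],0]
    - [140,[0,0,23],0]
    - [140,[0,0,0],0]
    - [255,[0,0,0],0]
    - [255,[0,0,0],0]
    - [255,[0,0,0],0]
    - [255,[0,0,0],0]

```text
time: 20.4
tool_pos: [0.5596, -0.0164, 0.0788]
ee_rot: [3.142, -0.003, 0.035]
wrist_force: [-0.5, 0.6, 3.2]
width: 0.0197
finger_force: 30.0
```

Emit:
carry_out:
  increments:
    - [255,[0,0,0],0]
    - [255,[0,0,-15],0]
    - [255,[0,0,-30],0]
    - [255,[0,0,-40],0]
    - [255,[0,0,-30],0]
    - [255,[0,0,0],0]

```text
time: 21.0
tool_pos: [0.5609, -0.017, 0.1982]
ee_rot: [3.139, -0.01, 0.035]
wrist_force: [-0.1, 0.9, -0.5]
width: 0.0197
finger_force: 30.0
```

```bash
python3 - <<'E'
from h import *
o=robot.get_obs();print(o['width'],o['wrist_force'])
go([.606,.217,.10])
E
```

```text
0.019686887911816952 [-0.06327022  0.86554069 -0.46380424]
pos [ 0.5609 -0.017   0.1982] yaw 2.0 d [  52.2 -232.5   98.3]
```

Emit:
carry_out:
  increments:
    - [255,[10,-46.5,0],0]
    - [255,[10,-46.5,0],0]
    - [255,[10,-46.5,0],0]
    - [255,[10,-46.5,0],0]
    - [255,[11,-46.5,0],0]
    - [255,[0,0,40],0]
    - [255,[0,0,40],0]
    - [255,[0,0,30],0]

```text
time: 21.8
tool_pos: [0.5986, 0.2174, 0.0768]
ee_rot: [3.139, 0.007, 0.036]
wrist_force: [0.8, -0.2, -2.7]
width: 0.0197
finger_force: 30.0
```

Emit:
carry_out:
  increments:
    - [255,[0,0,20],0]
    - [255,[0,0,15],0]
    - [255,[0,0,6],0]
    - [255,[0,0,0],0]
    - [255,[0,0,0],0]

```text
time: 22.3
tool_pos: [0.6003, 0.2171, 0.0434]
ee_rot: [3.141, 0.002, 0.035]
wrist_force: [-6.2, -2.2, 9.3]
width: 0.0199
finger_force: 30.0
```

Emit:
carry_out:
  increments:
    - [255,[0,0,-2],0]
    - [180,[0,0,0],0]
    - [140,[0,0,0],0]
    - [140,[0,0,0],0]
    - [120,[0,0,-25],0]
    - [120,[0,0,-50],0]
    - [80,[0,0,-50],0]
    - [80,[0,0,-25],0]

```text
time: 23.1
tool_pos: [0.6033, 0.218, 0.1991]
ee_rot: [-3.14, -0.008, 0.035]
wrist_force: [0.2, -0.2, -0.1]
width: 0.062
finger_force: 0.0
```

Emit:
carry_out:
  increments:
    - [80,[-24,46,-10],0]
    - [80,[-24,46,0],0]
    - [80,[-24,46,0],0]
    - [80,[-24,46,0],0]
    - [80,[-24,46,0],0]
    - [80,[0,0,0],0]
    - [80,[0,0,0],0]

```text
time: 23.8
tool_pos: [0.494, -0.0078, 0.203]
ee_rot: [-3.141, -0.001, 0.032]
wrist_force: [0.3, 0.5, 0.1]
width: 0.0644
finger_force: 0.0
```

```bash
python3 - <<'E'
from h import *
import pickle
c=robot.get_calibration('wrist');im=robot.snapshot('wrist');pickle.dump(c,open('w11.pkl','wb'));cv2.imwrite('pics/w11.png',im)
o=robot.get_obs();print(o['tool_pos'],o['ee_rot'])
q=proj(c,[.56,-.016,.05]);print(q)
s=robot.snapshot('scene');t=robot.snapshot('top');cv2.imwrite('pics/s11.png',s);cv2.imwrite('pics/t11.png',t)
x,y=int(q[0])-62,max(0,int(q[1])-62);print(x,y)
m=np.zeros((600,800,3),np.uint8);m[:400,:400]=crop(im,x,y,100+25,125,3.2)
m[:400,400:800]=crop(s,330,235,200,200,2)[:400,:400] if 0 else 0
a=crop(s,330,250,200,150,2);m[:300,400:800]=a
a=crop(t,370,165,110,105,2.8)[:290,:308];m[305:305+a.shape[0],400:400+a.shape[1]]=a
a=crop(t,110,155,135,90,2);m[410:410+a.shape[0],:a.shape[1]]=a
cv2.imwrite('pics/m11.png',m)
E
```

```text
[ 0.49433129 -0.00685659  0.20284278] [-3.14098221e+00 -7.21850962e-04  3.41296048e-02]
[330.86490871 122.56210816]
268 60
```

View pics/m11.png

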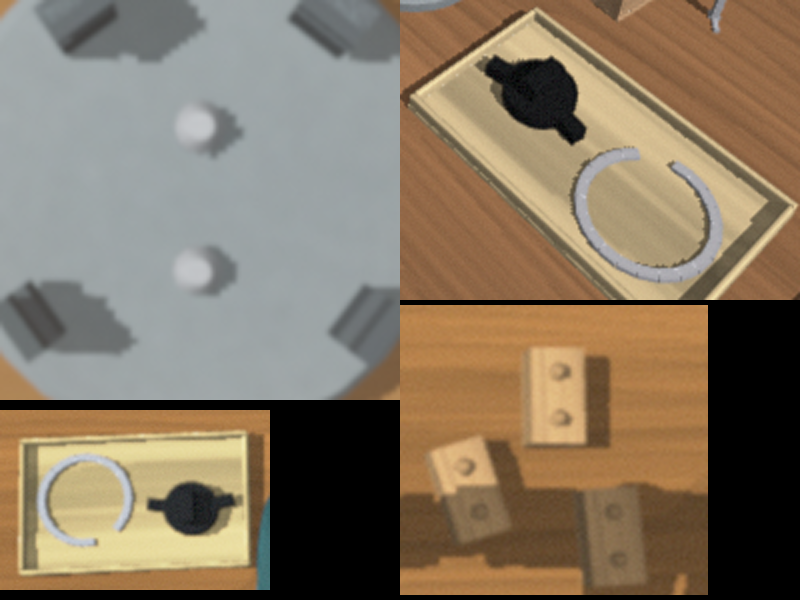

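```bash
cat >> h.py <<'E'
def blobs(im,c,z,thr,box,amin=20,amax=3000):
    "bright blobs -> world centres at height z"
    x,y,W,H=box; g=im[y:y+H,x:x+W].min(2); k=4
    g=cv2.resize(g,None,fx=k,fy=k,interpolation=cv2.INTER_CUBIC)
    n,l,s,ce=cv2.connectedComponentsWithStats((g>thr).astype(np.uint8)); out=[]
    for i in range(1,n):
        a=s[i,4]/k/k
        if amin<a<amax:
            u,v=x+(ce[i][0]+.5)/k-.5,y+(ce[i][1]+.5)/k-.5; out.append((round(u,1),round(v,1),round(a),*w(c,u,v,z)[:2].round(4)))
    return out
E
python3 - <<'E'
from h import *
import pickle
c=pickle.load(open('w11.pkl','rb'));im=cv2.imread('pics/w11.png')
for thr in(175,190,200,210): print(thr,blobs(im,c,.05,thr,(300,85,60,80)))
# blanks: light wood mask in w1
im=cv2.imread('pics/w1.png');c=pickle.load(open('w1.pkl','rb'))
for u,v in [(323,78),(267,140),(353,170),(400,100)]: print(im[v,u])
E
```

```text
175 [(np.float64(328.1), np.float64(98.6), 93, np.float64(0.5827), np.float64(-0.0124)), (np.float64(327.3), np.float64(144.0), 85, np.float64(0.5389), np.float64(-0.0132))]
190 [(np.float64(328.9), np.float64(98.6), 49, np.float64(0.5827), np.float64(-0.0131)), (np.float64(327.9), np.float64(144.2), 40, np.float64(0.5387), np.float64(-0.0138))]
200 []
210 []
[135 180 210]
[137 181 212]
[135 180 210]
[ 77 125 166]
```

```bash
cat >> h.py <<'E'
def blanks(im,c,z=.04,thr=118,rows=260):
    g=im[:rows].astype(int); m=((g[...,0]>thr)&(g[...,2]-g[...,0]>45)).astype(np.uint8)
    m=cv2.morphologyEx(m,cv2.MORPH_CLOSE,np.ones((5,5)))
    for q in cv2.findContours(m,cv2.RETR_EXTERNAL,cv2.CHAIN_APPROX_NONE)[0]:
        if cv2.contourArea(q)<300: continue
        P=np.array([w(c,u,v,z)[:2] for u,v in q[:,0]],np.float32)
        (x,y),(a,b),t=cv2.minAreaRect(P*1000)
        if a<b: a,b,t=b,a,t+90
        t=(t+90)%180-90
        if 60<a<130 and 35<b<90: print('rect',round(x/1e3,4),round(y/1e3,4),'size',round(a),round(b),'yaw',round(t,1))
E
python3 - <<'E'
from h import *
import pickle
c=pickle.load(open('w1.pkl','rb'))
blanks(cv2.imread('pics/w1.png'),c)
ct=robot.get_calibration('top');blanks(cv2.imread('pics/t11.png'),ct,thr=110,rows=400)
print(robot.get_obs()['joint_positions'][5]); go([.51,-.28,.24])
E
```

```text
rect 0.4688 -0.4075 size 89 48 yaw 2.6
rect 0.5154 -0.2763 size 89 48 yaw 16.1
rect 0.6019 -0.362 size 89 48 yaw -2.3
rect 0.6017 -0.3644 size 88 47 yaw -3.0
rect 0.8568 -0.447 size 97 47 yaw 22.7
1.4073683860495876
pos [ 0.4946 -0.006   0.2026] yaw 2.1 d [  5.5 274.4 -37.5]
```

Emit:
carry_out:
  increments:
    - [0,[0,45,-10],0]
    - [0,[0,46,-10],0]
    - [0,[0,46,-10],0]
    - [0,[0,46,-10],0]
    - [0,[0,46,0],0]
    - [0,[0,42,0],-7]
    - [0,[0,0,0],-7]
    - [0,[0,0,0],0]

```text
time: 24.75
tool_pos: [0.5044, -0.278, 0.2417]
ee_rot: [-3.14, 0.001, 0.279]
wrist_force: [0.7, 0.4, -0.3]
width: 0.0939
finger_force: 0.0
```

```bash
cat > lb.py <<'E'
import sys
from h import *
c=robot.get_calibration('wrist');im=robot.snapshot('wrist');cv2.imwrite(sys.argv[1],im)
blanks(im,c,float(sys.argv[2]) if len(sys.argv)>2 else .04,rows=300)
go([0,0,0])
E
python3 lb.py pics/b1.png
```

```text
rect 0.5152 -0.2755 size 88 45 yaw 16.9
rect 0.6018 -0.3614 size 89 47 yaw -1.5
pos [ 0.5044 -0.2772  0.242 ] yaw 15.9 d [-408.8 -404.7  242.7]
```

Emit:
carry_out:
  increments:
    - [0,[10.8,1.9,30],-0.6]
    - [0,[0,0,45],0]
    - [0,[0,0,45],0]
    - [0,[0,0,45],0]
    - [0,[0,0,35],0]
    - [0,[0,0,16],0]
    - [0,[0,0,0],0]
    - [255,[0,0,0],0]

```text
time: 25.6
tool_pos: [0.5153, -0.2758, 0.0274]
ee_rot: [3.141, -0.001, 0.29]
wrist_force: [0.3, -0.2, -0.1]
width: 0.0892
finger_force: 0.0
```

Emit:
carry_out:
  increments:
    - [255,[0,0,0],0]
    - [255,[0,0,0],0]
    - [255,[0,0,0],0]
    - [255,[0,0,0],0]
    - [255,[0,0,0],0]

```text
time: 26.1
tool_pos: [0.5145, -0.2772, 0.0273]
ee_rot: [3.141, -0.001, 0.289]
wrist_force: [-0.2, 0.0, 1.8]
width: 0.0498
finger_force: 30.1
```

Emit:
carry_out:
  increments:
    - [255,[0,0,-20],0]
    - [255,[0,0,-45],0]
    - [255,[0,0,-45],7.7]
    - [255,[0,0,0],7.7]
    - [255,[8,-48,0],0]
    - [255,[8,-48,0],0]
    - [255,[8,-48,0],0]
    - [255,[8,-48,0],0]

```text
time: 26.9
tool_pos: [0.5419, -0.0826, 0.1362]
ee_rot: [-3.141, 0.001, 0.02]
wrist_force: [1.2, -0.5, -2.2]
width: 0.0496
finger_force: 30.0
```

Emit:
carry_out:
  increments:
    - [255,[8,-48,0],0]
    - [255,[0,-22,0],0]
    - [255,[0,0,0],0]
    - [255,[0,0,0],0]

```text
time: 27.3
tool_pos: [0.5486, -0.0141, 0.1363]
ee_rot: [3.141, 0.001, 0.022]
wrist_force: [-1.0, -0.2, -2.0]
width: 0.0499
finger_force: 30.0
```

```bash
python3 - <<'E'
from h import *
print(robot.get_obs()['width']);go([.5605,-.0147,.090])
E
```

```text
0.049949136919995654
pos [ 0.5486 -0.0141  0.1363] yaw 1.2 d [12.   0.8 46.3]
```

Emit:
carry_out:
  increments:
    - [255,[12,0.8,20],0]
    - [255,[0,0,25],0]
    - [255,[0,0,8],0]
    - [255,[0,0,2],0]
    - [255,[0,0,2],0]
    - [255,[0,0,0],0]

```text
time: 27.9
tool_pos: [0.5615, -0.0152, 0.0808]
ee_rot: [3.141, -0.002, 0.02]
wrist_force: [0.2, -0.4, -1.2]
width: 0.0498
finger_force: 30.0
```

Emit:
carry_out:
  increments:
    - [255,[0,0,2],0]
    - [255,[0,0,2],0]
    - [255,[0,0,2],0]
    - [255,[0,0,2],0]
    - [255,[0,0,0],0]

```text
time: 28.4
tool_pos: [0.5611, -0.0149, 0.0733]
ee_rot: [3.141, -0.001, 0.021]
wrist_force: [-3.4, -1.4, 4.2]
width: 0.0496
finger_force: 30.0
```

Emit:
carry_out:
  increments:
    - [255,[-0.5,0,2],0]
    - [255,[0,0,2],0]
    - [255,[0,0,2],0]
    - [255,[0,0,1],0]
    - [255,[0,0,0],0]

```text
time: 28.9
tool_pos: [0.5618, -0.015, 0.0724]
ee_rot: [3.14, -0.005, 0.021]
wrist_force: [-9.5, -0.2, 25.3]
width: 0.0494
finger_force: 30.0
```

Emit:
carry_out:
  increments:
    - [255,[-0.7,0,0],0]
    - [255,[-0.7,0,0],0]
    - [255,[0,0,0],0]
    - [255,[0,0,0],0]

```text
time: 29.3
tool_pos: [0.5616, -0.0151, 0.0724]
ee_rot: [3.14, -0.008, 0.021]
wrist_force: [-7.0, 0.0, 23.8]
width: 0.05
finger_force: 30.0
```

Emit:
carry_out:
  increments:
    - [255,[-1,0,0],0]
    - [255,[-1,0,0],0]
    - [255,[0,0,2],0]
    - [255,[0,0,0],0]
    - [255,[0,0,0],0]

```text
time: 29.8
tool_pos: [0.5598, -0.0163, 0.0668]
ee_rot: [3.138, -0.008, 0.02]
wrist_force: [-0.9, -4.5, 9.8]
width: 0.0497
finger_force: 30.0
```

Emit:
carry_out:
  increments:
    - [150,[0,0,-1],0]
    - [60,[0,0,0],0]
    - [60,[0,0,0],0]
    - [60,[0,0,-20],0]
    - [60,[0,0,-45],0]
    - [255,[0,0,-5],0]
    - [255,[0,0,0],0]
    - [255,[0,0,0],0]

```text
time: 30.6
tool_pos: [0.556, -0.0143, 0.132]
ee_rot: [-3.141, 0.003, 0.021]
wrist_force: [-0.9, -0.5, 0.5]
width: 0.0512
finger_force: 0.0
```

Emit:
carry_out:
  increments:
    - [255,[0,0,0],0]
    - [255,[0,0,0],0]
    - [255,[0,0,0],0]
    - [255,[0,0,20],0]
    - [255,[0,0,15],0]

```text
time: 31.1
tool_pos: [0.5568, -0.0147, 0.0978]
ee_rot: [3.142, 0.0, 0.021]
wrist_force: [-0.2, -0.1, 0.1]
width: 0.0111
finger_force: 0.0
```

Emit:
carry_out:
  increments:
    - [255,[2.5,1,1],0]
    - [255,[0,0,2],0]
    - [255,[0,0,2],0]
    - [255,[0,0,2],0]
    - [255,[0,0,2],0]
    - [255,[0,0,0],0]

```text
time: 31.7
tool_pos: [0.56, -0.0158, 0.0942]
ee_rot: [3.141, -0.003, 0.021]
wrist_force: [-6.9, -0.7, 13.7]
width: 0.0005
finger_force: 6.9
```

Emit:
carry_out:
  increments:
    - [255,[0,0,2],0]
    - [255,[0,0,2],0]
    - [255,[0,0,2],0]
    - [255,[0,0,0],0]
    - [255,[0,0,0],0]

```text
time: 32.2
tool_pos: [0.5601, -0.0157, 0.094]
ee_rot: [3.14, -0.005, 0.021]
wrist_force: [-14.9, 2.0, 34.7]
width: 0.0003
finger_force: 17.4
```

Emit:
carry_out:
  increments:
    - [255,[0,0,-20],0]
    - [200,[0,0,-45],0]
    - [100,[-20,0,-45],0]
    - [0,[-10,0,-25],0]
    - [0,[0,0,0],0]
    - [0,[0,0,0],0]

```text
time: 32.8
tool_pos: [0.5298, -0.0163, 0.2192]
ee_rot: [3.141, -0.002, 0.021]
wrist_force: [1.0, 0.4, -0.5]
width: 0.0374
finger_force: 0.0
```

```bash
python3 lb.py pics/st1.png .08; python3 - <<'E'
from h import *
c=robot.get_calibration('top');t=robot.snapshot('top');cv2.imwrite('pics/t12.png',t);blanks(t,c,thr=105,rows=400)
E
```

```text
rect 0.5601 -0.0153 size 89 50 yaw 1.1
pos [ 0.5292 -0.0162  0.2175] yaw 1.2 d [-528.5  -27.1  218.3]
rect 0.6019 -0.3632 size 88 48 yaw -0.7
rect 0.8569 -0.4471 size 98 50 yaw 22.9
```

Emit:
carry_out:
  increments:
    - [0,[6,43,-5],0]
    - [0,[6,44,-5],0]
    - [0,[6,44,-5],0]
    - [0,[6,44,-5],0]
    - [0,[6,44,0],0]
    - [0,[6,44,0],0]
    - [0,[6,44,0],3]
    - [0,[2,38,0],0]

```text
time: 33.7
tool_pos: [0.5785, -0.3623, 0.2346]
ee_rot: [-3.139, 0.004, -0.033]
wrist_force: [-0.2, -0.1, 0.3]
width: 0.0938
finger_force: 0.0
```

Emit:
carry_out:
  increments:
    - [0,[0,0,0],0]
    - [0,[0,0,0],0]

```text
time: 33.9
tool_pos: [0.5781, -0.3608, 0.2351]
ee_rot: [-3.138, 0.004, -0.033]
wrist_force: [1.0, -0.0, -0.3]
width: 0.0942
finger_force: 0.0
```

```bash
python3 lb.py pics/b2.png
```

```text
rect 0.4759 -0.4066 size 74 48 yaw 2.3
rect 0.5448 0.0107 size 103 35 yaw -15.6
rect 0.6019 -0.3616 size 89 47 yaw -1.9
pos [ 0.5784 -0.3597  0.2362] yaw -1.8 d [-588.8 -340.6  239. ]
```

Emit:
carry_out:
  increments:
    - [0,[23.5,1,20],0]
    - [0,[0,0,45],0]
    - [0,[0,0,45],0]
    - [0,[0,0,45],0]
    - [0,[0,0,38],0]
    - [0,[0,0,16],0]
    - [0,[0,0,0],0]
    - [255,[0,0,0],0]

```text
time: 34.75
tool_pos: [0.6033, -0.362, 0.0319]
ee_rot: [3.14, -0.002, -0.031]
wrist_force: [0.5, -0.8, 0.2]
width: 0.0886
finger_force: 0.0
```

Emit:
carry_out:
  increments:
    - [255,[0,0,0],0]
    - [255,[0,0,0],0]
    - [255,[0,0,0],0]
    - [255,[0,0,0],0]
    - [255,[0,0,0],0]

```text
time: 35.25
tool_pos: [0.6022, -0.3625, 0.0302]
ee_rot: [3.141, -0.001, -0.032]
wrist_force: [-0.5, -0.4, 3.6]
width: 0.0496
finger_force: 30.2
```

Emit:
carry_out:
  increments:
    - [255,[0,0,-25],0]
    - [255,[0,0,-50],0]
    - [255,[0,0,-45],-2.9]
    - [255,[-4,-44,-5],0]
    - [255,[-4,-44,0],0]
    - [255,[-4,-44,0],0]
    - [255,[-4,-44,0],0]
    - [255,[-4,-44,0],0]

```text
time: 36.05
tool_pos: [0.5772, -0.1408, 0.1543]
ee_rot: [-3.141, 0.001, 0.018]
wrist_force: [0.9, -0.3, -1.9]
width: 0.0496
finger_force: 30.0
```

Emit:
carry_out:
  increments:
    - [255,[-5,-44,0],0]
    - [255,[-5,-44,0],0]
    - [255,[-5,-38,0],0]
    - [255,[0,0,0],0]
    - [255,[0,0,0],0]

```text
time: 36.55
tool_pos: [0.5603, -0.0163, 0.1545]
ee_rot: [3.141, 0.0, 0.021]
wrist_force: [-0.2, -0.5, -1.1]
width: 0.0497
finger_force: 30.0
```

```bash
python3 - <<'E'
from h import *
print(robot.get_obs()['width']);go([.5601,-.0157,.1222])
E
```

```text
0.049668887492554784
pos [ 0.5603 -0.0163  0.1545] yaw 1.2 d [-0.2 -0.6 32.3]
```

Emit:
carry_out:
  increments:
    - [255,[0,-0.5,20],0]
    - [255,[0,0,12],0]
    - [255,[0,0,3],0]
    - [255,[0,0,3],0]
    - [255,[0,0,2],0]
    - [255,[0,0,2],0]
    - [255,[0,0,0],0]

```text
time: 37.25
tool_pos: [0.5609, -0.0164, 0.1132]
ee_rot: [3.141, -0.001, 0.019]
wrist_force: [-0.5, 0.9, -0.0]
width: 0.0497
finger_force: 30.0
```

Emit:
carry_out:
  increments:
    - [255,[0,0,2],0]
    - [255,[0,0,2],0]
    - [255,[0,0,2],0]
    - [255,[0,0,0],0]

```text
time: 37.65
tool_pos: [0.561, -0.0164, 0.1102]
ee_rot: [3.141, -0.002, 0.019]
wrist_force: [-5.4, 1.2, 11.7]
width: 0.0498
finger_force: 30.0
```

Emit:
carry_out:
  increments:
    - [255,[0,0,3],0]
    - [255,[0,0,0],0]
    - [150,[0,0,-5],0]
    - [60,[0,0,0],0]
    - [60,[0,0,0],0]
    - [60,[0,0,-20],0]
    - [60,[0,0,-40],0]
    - [255,[0,0,0],0]

```text
time: 38.45
tool_pos: [0.5638, -0.0168, 0.1742]
ee_rot: [3.14, -0.01, 0.019]
wrist_force: [0.1, 0.2, 1.0]
width: 0.0672
finger_force: 0.0
```

Emit:
carry_out:
  increments:
    - [255,[0,0,0],0]
    - [255,[0,0,0],0]
    - [255,[0,0,0],0]
    - [255,[0,0,0],0]
    - [255,[0,0,20],0]
    - [255,[0,0,15],0]
    - [255,[0,0,3],0]
    - [255,[0,0,0],0]

```text
time: 39.25
tool_pos: [0.5622, -0.0164, 0.1342]
ee_rot: [3.141, -0.006, 0.019]
wrist_force: [-0.5, 0.5, 12.6]
width: 0.0036
finger_force: 6.0
```

Emit:
carry_out:
  increments:
    - [255,[-1,0,3],0]
    - [255,[0,0,3],0]
    - [255,[0,0,0],0]
    - [255,[0,0,0],0]

```text
time: 39.65
tool_pos: [0.5624, -0.0168, 0.1341]
ee_rot: [3.14, -0.012, 0.019]
wrist_force: [-6.7, -0.0, 29.7]
width: 0.0007
finger_force: 14.9
```

Emit:
carry_out:
  increments:
    - [255,[0,0,-25],0]
    - [200,[0,0,-45],0]
    - [0,[-20,0,-35],0]
    - [0,[-10,0,-10],0]
    - [0,[0,0,0],0]
    - [0,[0,0,0],0]

```text
time: 40.25
tool_pos: [0.5289, -0.0168, 0.2375]
ee_rot: [-3.141, 0.003, 0.019]
wrist_force: [-0.6, -0.1, -1.2]
width: 0.0367
finger_force: 0.0
```

```bash
python3 lb.py pics/st2.png .12; python3 - <<'E'
from h import *
c=robot.get_calibration('top');t=robot.snapshot('top');cv2.imwrite('pics/t13.png',t);blanks(t,c,thr=105,rows=400)
go([.445,-.4075,.25])
E
```

```text
rect 0.5581 -0.0138 size 94 54 yaw 0.6
pos [ 0.5288 -0.0168  0.2367] yaw 1.1 d [-527.3  -26.6  239.1]
rect 0.8569 -0.4469 size 99 50 yaw 22.7
pos [ 0.5288 -0.0168  0.2366] yaw 1.1 d [-91.2 389.  -13.3]
```

Emit:
carry_out:
  increments:
    - [0,[-11,48,-2],0]
    - [0,[-11,48,-2],0]
    - [0,[-11,48,-2],0]
    - [0,[-11,48,-2],0]
    - [0,[-11,48,-2],0]
    - [0,[-11,48,-2],0]
    - [0,[-11,48,0],0]
    - [0,[-11,48,0],0]

```text
time: 41.15
tool_pos: [0.448, -0.4042, 0.2491]
ee_rot: [-3.139, 0.002, 0.019]
wrist_force: [0.6, 0.1, -0.1]
width: 0.0941
finger_force: 0.0
```

Emit:
carry_out:
  increments:
    - [0,[0,0,0],-1.5]
    - [0,[0,0,0],0]
    - [0,[0,0,0],0]

```text
time: 41.45
tool_pos: [0.4491, -0.4015, 0.2504]
ee_rot: [-3.139, 0.001, 0.046]
wrist_force: [-0.3, 1.1, -0.7]
width: 0.0938
finger_force: 0.0
```

```bash
python3 lb.py pics/b3.png
```

```text
rect 0.4691 -0.4082 size 89 48 yaw 2.1
pos [ 0.4494 -0.4011  0.251 ] yaw 2.7 d [-430.1 -421.3  251.9]
```

Emit:
carry_out:
  increments:
    - [0,[19.3,8,25],0.3]
    - [0,[0,0,45],0]
    - [0,[0,0,45],0]
    - [0,[0,0,45],0]
    - [0,[0,0,42],0]
    - [0,[0,0,21],0]
    - [0,[0,0,0],0]
    - [255,[0,0,0],0]

```text
time: 42.3
tool_pos: [0.4694, -0.4088, 0.0296]
ee_rot: [3.141, -0.001, 0.042]
wrist_force: [0.2, -0.4, 0.6]
width: 0.0892
finger_force: 0.0
```

Emit:
carry_out:
  increments:
    - [255,[0,0,0],0]
    - [255,[0,0,0],0]
    - [255,[0,0,0],0]
    - [255,[0,0,0],0]
    - [255,[0,0,0],0]

```text
time: 42.8
tool_pos: [0.4686, -0.4097, 0.0293]
ee_rot: [3.141, -0.001, 0.04]
wrist_force: [0.3, -0.9, 6.1]
width: 0.0494
finger_force: 30.2
```

Emit:
carry_out:
  increments:
    - [255,[0,0,-25],0]
    - [255,[0,0,-50],0]
    - [255,[0,0,-50],1.2]
    - [255,[0,0,-45],0]
    - [255,[12,-45,0],0]
    - [255,[12,-47,0],0]
    - [255,[12,-47,0],0]
    - [255,[12,-47,0],0]

```text
time: 43.6
tool_pos: [0.5128, -0.2211, 0.1984]
ee_rot: [-3.141, 0.0, 0.018]
wrist_force: [0.2, 1.1, -1.3]
width: 0.0492
finger_force: 30.0
```

Emit:
carry_out:
  increments:
    - [255,[12,-47,0],0]
    - [255,[12,-47,0],0]
    - [255,[13,-47,0],0]
    - [255,[14,-47,0],0]
    - [255,[0,-17,0],0]
    - [255,[0,0,0],0]
    - [255,[0,0,0],0]

```text
time: 44.3
tool_pos: [0.5598, -0.0171, 0.1983]
ee_rot: [3.141, 0.001, 0.019]
wrist_force: [0.2, -1.0, -1.3]
width: 0.0498
finger_force: 30.0
```

```bash
python3 - <<'E'
from h import *
print(robot.get_obs()['width']);go([.5605,-.0160,.1613])
E
```

```text
0.049759600386454904
pos [ 0.5598 -0.0171  0.1983] yaw 1.1 d [ 0.7 -1.2 37. ]
```

Seated TCP would be z ≈ 0.1493.

Emit:
carry_out:
  increments:
    - [255,[0.7,-1,20],0]
    - [255,[0,0,16],0]
    - [255,[0,0,4],0]
    - [255,[0,0,3],0]
    - [255,[0,0,2],0]
    - [255,[0,0,2],0]
    - [255,[0,0,0],0]

```text
time: 45.0
tool_pos: [0.5609, -0.0169, 0.1545]
ee_rot: [3.14, -0.002, 0.018]
wrist_force: [-3.4, -1.2, 5.0]
width: 0.0494
finger_force: 30.0
```

Emit:
carry_out:
  increments:
    - [255,[0,0,2],0]
    - [255,[0,0,2],0]
    - [255,[0,0,2],0]
    - [255,[0,0,0],0]

```text
time: 45.4
tool_pos: [0.5613, -0.0163, 0.1497]
ee_rot: [3.14, -0.004, 0.019]
wrist_force: [-5.9, 0.1, 10.8]
width: 0.05
finger_force: 30.0
```

Release, close, and press from above (top contact expected at TCP 0.174).

Emit:
carry_out:
  increments:
    - [255,[0,0,3],0]
    - [255,[0,0,0],0]
    - [150,[0,0,-5],0]
    - [60,[0,0,0],0]
    - [60,[0,0,0],0]
    - [60,[0,0,-20],0]
    - [60,[0,0,-40],0]
    - [255,[0,0,0],0]

```text
time: 46.2
tool_pos: [0.5638, -0.0161, 0.2137]
ee_rot: [3.14, -0.011, 0.019]
wrist_force: [0.5, -0.1, 1.5]
width: 0.0668
finger_force: 0.0
```

Emit:
carry_out:
  increments:
    - [255,[-2,0,0],0]
    - [255,[0,0,0],0]
    - [255,[0,0,0],0]
    - [255,[0,0,0],0]
    - [255,[0,0,20],0]
    - [255,[0,0,15],0]
    - [255,[0,0,3],0]
    - [255,[0,0,0],0]

```text
time: 47.0
tool_pos: [0.5603, -0.016, 0.1742]
ee_rot: [3.141, -0.007, 0.019]
wrist_force: [-0.8, 0.3, 14.6]
width: 0.003
finger_force: 7.1
```

Emit:
carry_out:
  increments:
    - [255,[0,0,3],0]
    - [255,[0,0,3],0]
    - [255,[0,0,0],0]
    - [255,[0,0,0],0]

```text
time: 47.4
tool_pos: [0.5608, -0.0162, 0.174]
ee_rot: [3.139, -0.012, 0.019]
wrist_force: [-9.2, 0.3, 32.2]
width: 0.0002
finger_force: 16.0
```

Emit:
carry_out:
  increments:
    - [255,[0,0,-25],0]
    - [200,[0,0,-45],0]
    - [100,[-40,0,-45],0]
    - [100,[-45,0,-20],0]
    - [100,[-45,20,0],0]
    - [100,[0,45,0],0]
    - [100,[0,45,0],0]
    - [100,[0,0,0],0]

```text
time: 48.2
tool_pos: [0.4366, -0.1321, 0.2897]
ee_rot: [3.14, 0.002, 0.012]
wrist_force: [-0.1, 0.4, -0.4]
width: 0.0531
finger_force: 0.0
```

```bash
python3 - <<'E'
from h import *
s=robot.snapshot('scene');t=robot.snapshot('top')
m=np.zeros((600,800,3),np.uint8);m[:396,:800]=crop(s,240,80,300,320,1.25)[:0].size and 0
a=crop(s,260,120,260,260,2)[:520,:480];m[:520,:480]=a
a=crop(t,395,80,80,50,4);m[:200,480:800]=a
a=crop(t,100,155,245,160,1.3);m[210:210+a.shape[0],480:480+min(318,a.shape[1])]=a[:,:318]
cv2.imwrite('pics/fin.png',m);print(robot.get_obs()['tool_pos'],robot.get_obs()['time'])
E
```

```text
[ 0.43721056 -0.12861402  0.2900829 ] 48.3
```

View pics/fin.png

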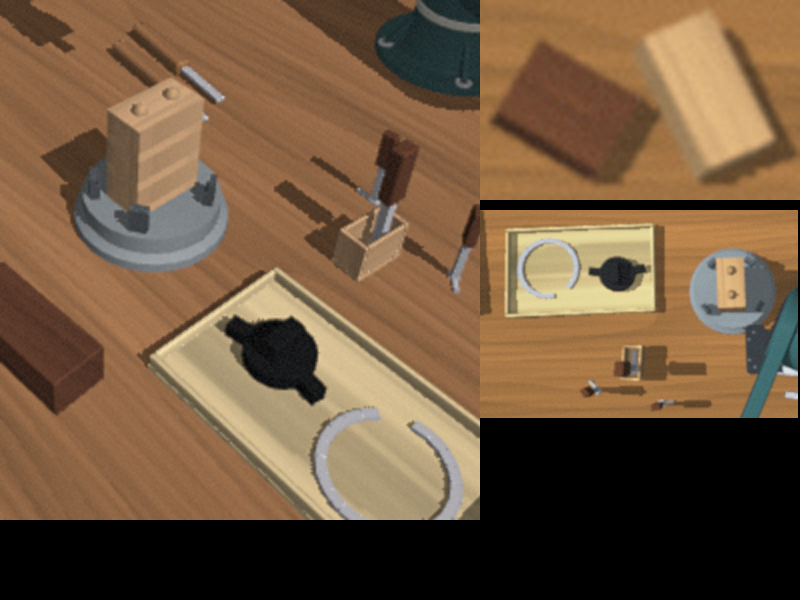

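```bash
python3 -c "
from bench import robot
print(robot.close_job())"
```

```text
the job is handed in; nothing more can be done
None
```

The job is handed in after about 48 s of robot time: the ring lies flat and the cap upright in the tray, all three studded blanks are pressed home in one column on the stand, and the pick stands in its holder — it went back before the cap and blanks, because the gripper had to be free to carry the ring.

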